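# Put the vernier calliper away in its cork-lined drawer

### The arm

A 6-joint arm with a two-finger parallel gripper is mounted at the origin on a cart in front of the work surface, level with it; the furniture and walls round the work are solid. World frame = base frame: x ahead of the robot, y to its left, z up, the work surface at z = 0. Lengths are in m, angles in rad, forces in N, time in s.
With the tool pointing down it reaches from about 0.225 to 0.875 m from the base axis. Payload 3.4 kg.
Tool frame: the origin (TCP) lies on the centre line of the jaws, within the pads' length; the fingertips stand 11 mm ahead of it and the grasp point (between the pads) lies 8 mm behind it; z points along the fingers, y is the line along which they close (so a half turn about z gives the same grasp; the last joint's range is limited). The gripper opens to 85 mm and grips with 20 to 120 N. Pads are 22 mm wide; open, the fingers measure 114 mm over their backs; the gripper's body (76 mm by 85 mm) begins 54 mm behind the grasp point. The pads swing forward as they close: fully open they stand 13 mm farther back than shut.
Start: joints at [1.164, 0.276, 1.505, -0, 1.361, -0.121], TCP at [0.162, 0.552, 0.242] pointing down, gripper open.
Joint ranges: [-2.89, 2.89], [-0.75, 2.08], [0.22, 2.7], [-1.18, 4.32], [0.11, 2.71], [-2.7, 2.7]. Speed limits (rad/s): [2.57, 2.57, 3.14, 3.14, 3.14, 3.14].

### API

Orientations are given as a unit quaternion [w, x, y, z].
In Python, from rig import manip, eyes, job gives the robot as it stands.
- The arm moves only by the tool drive_tool, never from a script. Its argument "rows" is a list of rows, each a list of 3 entries, a list of its own where there are three numbers: the turn, a rotation vector about the world's x, y, z in rad, then the shift along the world's x, y, z in cm, then the finger opening in cm, from 0 to 8.54. A call has 1 to 8 rows; each row shifts and turns the commanded pose from where the row before left it; what a row does not reach is not made up. A row lasts 1/8 s, in which the tool goes at most 62.5 mm and 10.7 degrees, less where a joint would pass 70% of its speed; a pose out of reach is approached as far as the arm can. A call is refused whole if a number of a shift passes 6.25 or a number of a turn 0.188, either way. A call with a gripper value outside its range is refused whole. The fingers move at their own pace and stop on an object; "force" is the grip in N (left out, the last holds). Time passes only in rows, so rows that do not move let the fingers close. It gives the time, the measured TCP pose, the force, the opening and the grip force at its end, in the units of the state.
- manip.get_state(): the state, without advancing time (a new reading comes with each control period).
- eyes.get_image(name): name is "side" or "top" or "wrist"; returns the picture (420x560x3 uint8, red, green, blue); there is no depth.
- eyes.get_calibration(name): a dict with "camera_matrix" (3x3 intrinsics, pixels), "k1" (the pictures are not rectified: a ray, as slopes to the right and down, at radius r is drawn at 1 + k1 r^2 times it, then the intrinsics apply), "view" (4x4, takes a point from world to camera coordinates). Camera axes: x right, y up, looking along -z (the intrinsics and any distortion apply to the point x, -y, -z); pixel columns grow to the right and rows downward; lengths in m; the calibration is good to about 2 mm. A picture is of the moment at which its call begins: read the wrist's pose just before it. get_calibration takes no time and is no camera call; for the wrist camera it gives the pose at the moment of the call.
- job.sign_off(): hands the job in; it is judged then, once.
The state is a dict: "clock": time; "qpos": joint angles; "qd": joint speeds; "effort": joint torques, N m; "position": TCP position; "ee_rot": TCP orientation; "contact_force": force on the tool from outside, world axes, zero at the start; "moment": the same for the moment, N m; "width": finger opening in m; "gripper_force": force on a finger pad.
Only numpy, scipy, OpenCV 4.12 (cv2) and the standard library are available. Lean on these libraries where they do the work, as an engineer would, in place of code of your own. Each camera call takes 0.05 s, during which the arm holds its last target. There are 200 camera calls.

### The job

Measuring is finished: put the steel vernier calliper away. Pull the upper drawer of the small grey cabinet open to its stop, lay the calliper flat on the cork liner of its compartment (it is longer than the drawer's opening, so one end has to go in under the cabinet top; do not drop it in), and then slide the drawer fully shut. Leave the scale bar and the tweezers in their own compartment and do not disturb the other things on the bench.

Things in the scene. Friction and masses are not known exactly. Their poses are not given: they have to be found in the camera images.
- calliper: Steel vernier calliper lying flat, jaws closed, one rigid piece, 0.14 kg, 185 long x 68 wide x 9 high mm. Origin: centre of its outline, on the underside; z up; y along the beam towards the jaws. Beam: x 5 to 20 mm, z 2 to 6 mm, from y = -92 (plain end) to 78 mm. Slide unit: y 32 to 72, x -11 to 25, up to z 8 mm. Jaws: y 57 to 92, x -34 to 34 mm.
- calliper_grip (a point): Point on the calliper's bare beam just below the slide unit, near the balance point, good to grip across (the beam is 15 mm wide along calliper x and 4 mm thick here). In calliper coordinates x 12.5, y 18, z 4 mm.
- cork_liner: Loose brown cork sheet, 205 x 93 x 4 mm, lying on the drawer floor in the calliper's compartment (left or right, it differs from start to start). Origin: centre of its underside, on the drawer floor; x runs along the drawer, away from the drawer front into the cabinet; y across; z up. It travels with the drawer.
- cabinet: Grey steel bench-top cabinet, fixed, 260 deep x 250 wide x 125 high mm, two white drawer fronts one over the other, each with a steel bar handle; only the upper drawer moves. Origin: under the middle of the carcass's front face, at bench level; x from front to back, y to the left, z up.
- upper_drawer (a joint): Opening of the upper drawer in m: 0 shut, 0.150 at the stop. It slides out along cabinet -x with about 2 N of friction and stays where left. The drawer front is 12 mm thick, its back meets the carcass face when shut, its top edge is 121 mm above the bench. At the stop 150 mm of the drawer is open and 65 mm stays under the cabinet's top plate.
- drawer_handle (a point): Centre of the upper drawer's round bar handle: the bar runs across the drawer (cabinet y), 100 mm long, about 10 mm thick, 35 mm in front of the drawer front, 96 mm above the bench when the drawer is at any opening; it moves with the drawer.
- drawer_inside (a point): Centre of the upper drawer's floor, 70 mm above the bench; moves with the drawer. Inside, the drawer is 215 mm long (cabinet x) and 206 wide; side and rear walls rise to 98 mm above the bench. A 4 mm thick divider rising to 88 mm runs lengthwise through this point and makes two compartments 101 mm wide, centred 52.5 mm to either side. The cork's top is at 74 mm.
- cabinet_mouth (a point): Middle of the front lower edge of the cabinet's top plate (the lintel over the upper drawer), 117 mm above the bench, fixed to the cabinet.
- scale_bar: White photo scale bar with black blocks, 18 x 108 x 10 mm, lying lengthwise in the other compartment of the same drawer. Origin: centre of underside; its y axis is its length.
- tweezers: Steel tweezers, 8 x 126 x 7 mm, lying beside the scale bar in the other compartment. Origin: centre of underside; y axis is the length.
- petri_dish: Bystander: clear round dish, 60 mm across, 13 mm high, origin centre of underside.
- brush_2: Bystander: wooden brush, 192 mm long, lying, origin centre of underside.
- bottle_1: Bystander: small amber dropper bottle, 33 mm across, 102 mm high, origin centre of underside.
- bottle_2: Bystander: small amber dropper bottle, 33 mm across, 102 mm high, origin centre of underside.
Not all that is in view belongs to the job. Leave any purple look-alike of the calliper alone.

How it is judged:
By the outcome, as a careful person would: the job done as asked, in the order asked, and still so for the second after the job is handed in, with the robot touching nothing.
It also fails if it takes over 72 s, if anything falls off the work surface, if the arm or the gripper's body presses on something with over 40 N, if the wrist force passes 120 N, or if a joint passes its speed limit or range.

## Working session

There is one attempt and no reset: what is moved stays moved. The work goes in short steps, Python scripts to look and compute and a tool call to move; the robot and the scene stay as the last step left them, time stands still between calls to the robot, and variables do not carry over. Pictures are saved under pics/ and viewed, at most 10 in all, crops included, and the job is handed in when it is done.

Besides the shell and the picture viewer there is one more tool, called after ">>>" as name([rows], argument=value, ...), one row to a line, values as JSON. drive_tool: Moves the arm, as the interface text tells. Its arguments: {"type":"object","properties":{"rows":{"type":"array"},"force":{"type":"number"}},"required":["rows"]}

```bash
mkdir -p pics; ls
cat > h.py <<'E'
import numpy as np, cv2
from rig import manip, eyes, job
def cal(n):
    c=eyes.get_calibration(n); return np.array(c["camera_matrix"]),c["k1"],np.array(c["view"])
def ray(c,uv):
    K,k1,V=c
    d=cv2.undistortPoints(np.array([[uv]],float),K,np.array([k1,0,0,0.])).ravel()
    R,t=V[:3,:3],V[:3,3]
    return -R.T@t, R.T@np.array([d[0],-d[1],-1])
def at_z(c,uv,z):
    o,d=ray(c,uv); return o+d*(z-o[2])/d[2]
def proj(c,P):
    K,k1,V=c
    p=(V[:3,:3]@np.atleast_2d(P).T).T+V[:3,3]
    s=np.c_[p[:,0],-p[:,1]]/-p[:,2:]
    s=s*(1+k1*(s**2).sum(1,keepdims=True))
    return s@K[:2,:2].T+K[:2,2]
def snap(n,name=None):
    im=cv2.cvtColor(eyes.get_image(n),cv2.COLOR_RGB2BGR)
    if name: cv2.imwrite(f"pics/{name}.png",im)
    return im
E
python3 - <<'E'
from h import *
import cv2
a=snap("top","top0"); b=snap("side","side0")
cv2.imwrite("pics/side0.png",b)
s=manip.get_state(); print(s)
E
```

```text
pics
{'clock': 0.1, 'qpos': array([ 1.16398187e+00,  2.76551695e-01,  1.50595808e+00, -4.57810604e-05,
        1.36069545e+00, -1.21008136e-01]), 'qd': array([ 9.13217806e-04, -1.92214382e-03, -2.29277217e-03,  1.68164857e-03,
       -8.23884181e-04,  4.68225236e-05]), 'effort': array([ 1.35675160e-03, -4.17699695e+01, -2.46407640e+01, -3.62599610e-05,
        5.88985509e-03,  5.69279834e-06]), 'position': array([0.1619654 , 0.55127309, 0.24153413]), 'ee_rot': array([-1.88717400e-04,  1.42412487e-01,  9.89807068e-01, -7.84206103e-04]), 'contact_force': array([ 0.50737354,  0.16003351, -0.17241805]), 'moment': array([-0.03174732,  0.00435021, -0.02249852]), 'gripper_force': 0.0, 'width': 0.08533254048808461}
```

View pics/top0.png

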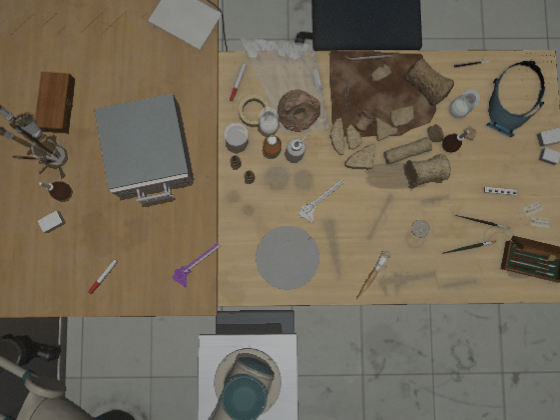

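View pics/side0.png

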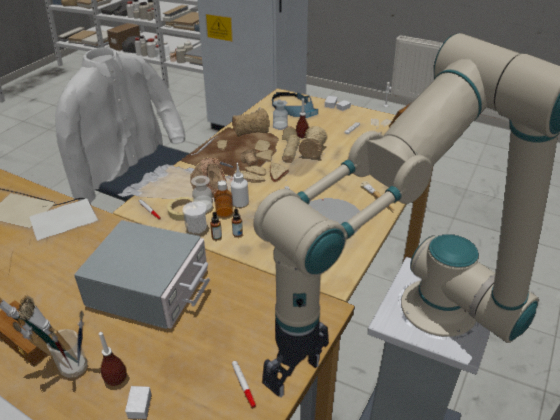

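The top view shows two calliper shapes: a steel/white one at about (320,200) and a purple one at (195,265). The steel one fits and the purple is the look-alike. The cabinet is at (145,145) with its handle at (155,195). I'll confirm both with enlarged crops.

Run:
```python
from h import *
a=cv2.imread("pics/top0.png")
c1=cv2.resize(a[170:230,285:360],None,fx=8,fy=8,interpolation=cv2.INTER_CUBIC)[:,:400*2]
c2=cv2.resize(a[85:215,85:205],None,fx=4.6,fy=4.6,interpolation=cv2.INTER_CUBIC)
cv2.imwrite("pics/c1.png",c1)
cv2.imwrite("pics/c2.png",c2)
c=cal("top"); print(c, -c[2][:3,:3].T@c[2][:3,3])
for uv in [(302,215),(343,182),(320,200),(155,195)]: print(uv,at_z(c,uv,0.0))
```

```text
(array([[500.49773732,   0.        , 276.00664703],
       [  0.        , 500.49773732, 214.57961259],
       [  0.        ,   0.        ,   1.        ]]), -0.012881794625924094, array([[-0.00907012, -0.99994401,  0.00545035, -0.09087243],
       [ 0.99410797, -0.00842815,  0.10806625, -0.53483418],
       [-0.10801426,  0.00639841,  0.99412875, -1.59828615],
       [ 0.        ,  0.        ,  0.        ,  1.        ]])) [ 0.358221   -0.08514852  1.64719503]
(302, 215) [ 0.53506245 -0.18180765  0.        ]
(343, 182) [ 0.64466952 -0.3203326   0.        ]
(320, 200) [ 0.58468501 -0.24238093  0.        ]
(155, 195) [0.60604186 0.30573457 0.        ]
```

View pics/c1.png

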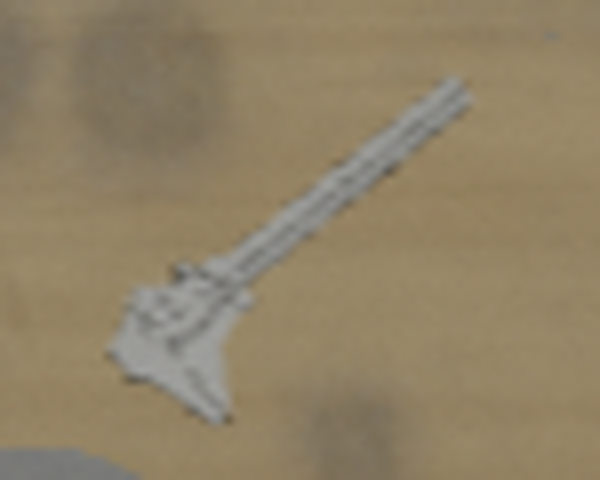

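View pics/c2.png

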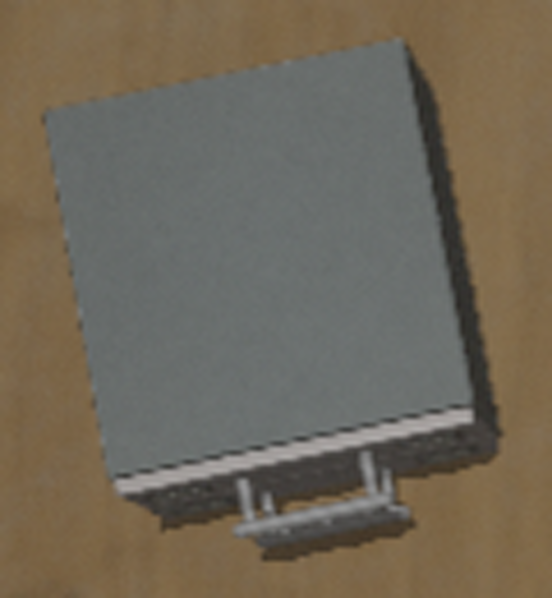

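```bash
cat > fit.py <<'E'
from h import *
from scipy.optimize import least_squares
def fit(c,M,uv,x0,z0=0):
    M=np.array(M,float);uv=np.array(uv,float)
    def T(x):
        R=np.array([[np.cos(x[2]),-np.sin(x[2]),0],[np.sin(x[2]),np.cos(x[2]),0],[0,0,1]])
        return M@R.T+[x[0],x[1],z0]
    r=least_squares(lambda x:(proj(c,T(x))-uv).ravel(),x0)
    return r.x,r.fun.reshape(-1,2)
E
python3 - <<'E'
from fit import *
c=cal("top")
cab=[[.26,.125,.125],[.26,-.125,.125],[0,-.125,.125],[0,.125,.125],[-.047,.05,.098],[-.047,-.05,.098]]
px=np.array([[45,110],[403,38],[470,408],[112,478],[237,528],[390,500]])/4.6+85
x,r=fit(c,cab,px,[.6,.3,.2]); print("cab",x.round(4),r.round(1).tolist())
b=at_z(c,(342.6,181),.004);a=at_z(c,(313.75,204.75),.004)
d=(a-b)[:2];d/=np.linalg.norm(d); yaw=np.arctan2(-d[0],d[1])
o=b[:2]+d*.092-np.array([d[1],-d[0]])*.0125
g=b[:2]+d*.110
print("cal y dir",d,"yaw",yaw,"origin",o,"grip",g)
print("jaw mid",o+d*.09, proj(c,np.r_[o+d*.092+.034*np.array([-d[1],d[0]]),0.004]))
C=np.array([[np.cos(x[2]),-np.sin(x[2])],[np.sin(x[2]),np.cos(x[2])]])
print("handle",x[:2]+C@[-.047,0])
E
```

```text
cab [0.6309 0.2975 0.1947] [[-0.2, -0.1], [0.4, -0.1], [1.0, -0.7], [-1.1, 0.2], [0.8, 0.5], [-1.0, 0.2]]
cal y dir [-0.62911281  0.77731401] yaw 0.6804113245819466 origin [ 0.57976315 -0.25485907] grip [ 0.57815554 -0.23300351]
jaw mid [ 0.523143   -0.18490081] [[309.2003712  226.76080732]]
handle [0.58475416 0.28837562]
```

Crop c1 confirms the steel calliper, with jaws at top-image px (300,215) and plain end at (342,181). Crop c2 confirms the shut cabinet, with the handle bar running (136,200) to (170,194). Now I'll move over the handle.

>>> drive_tool([
  [[0,0,-0.136],[4.8,-3,0],5],
  [[0,0,-0.136],[4.8,-3,0],5],
  [[0,0,-0.136],[4.8,-3,0],5],
  [[0,0,-0.136],[4.8,-3,0],5],
  [[0,0,-0.136],[4.8,-3,0],5],
  [[0,0,-0.136],[4.8,-3,0],4],
  [[0,0,-0.136],[4.8,-3,0],3.4],
  [[0,0,-0.136],[4.8,-3,0],3.4],
])

```text
clock: 1.1
position: [0.5473, 0.3105, 0.2418]
ee_rot: [-0.0, 0.636, 0.772, -0.0]
contact_force: [0.2, 0.8, 0.1]
width: 0.0338
gripper_force: 0.0
```

>>> drive_tool([
  [[0,0,0],[2,-1.2,-1],3.4],
  [[0,0,0],[0,0,-1],3.4],
  [[0,0,0],[0,0,0],3.4],
  [[0,0,0],[0,0,0],3.4],
])

```text
clock: 1.6
position: [0.5647, 0.3009, 0.2225]
ee_rot: [-0.0, 0.633, 0.774, -0.0]
contact_force: [0.1, 0.2, -0.0]
width: 0.0343
gripper_force: 0.0
```

Run:
```python
from h import *
s=manip.get_state();c=cal("wrist");im=snap("wrist","w1")
print(s["position"],s["ee_rot"],s["width"],c)
print(proj(c,[[.5847,.2884,.096],[.5847-.0097,.2884+.049,.096],[.5847+.0097,.2884-.049,.096]]))
```

```text
[0.56466637 0.30089234 0.22249215] [-3.29683686e-04  6.33280081e-01  7.73922624e-01 -4.13906397e-05] 0.03433232769484929 (array([[371.17228211,   0.        , 280.33815239],
       [  0.        , 371.17228211, 212.2070661 ],
       [  0.        ,   0.        ,   1.        ]]), -0.08680044564119403, array([[ 9.80134457e-01,  1.98334154e-01,  9.99948442e-05,
        -6.12419502e-01],
       [-1.88229776e-01,  9.30358933e-01, -3.14645528e-01,
        -1.37998286e-01],
       [-6.24979856e-02,  3.08376101e-01,  9.49209240e-01,
        -4.17999746e-01],
       [ 0.00000000e+00,  0.00000000e+00,  0.00000000e+00,
         1.00000000e+00]]))
[[304.49721232 225.6511106 ]
 [306.2214721  158.58559586]
 [302.84598269 285.29973486]]
```

View pics/w1.png

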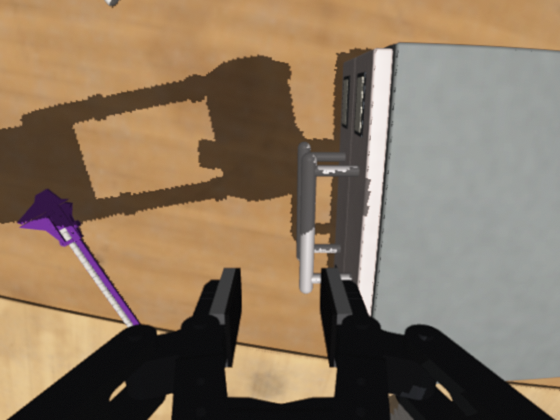

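The wrist view shows the handle bar from about (305,148) to (306,290), close to the prediction. I'll refine the yaw from the bar and the cabinet's top front edge.

Run:
```python
from h import *
K=cal("wrist")
a=at_z(K,(305.5,148),.098);b=at_z(K,(306,288),.098);m=(a+b)/2;d=a-b
print(a,b,m,np.linalg.norm(d),np.arctan2(-d[0],d[1]))
a=at_z(K,(396,45),.125);b=at_z(K,(374,310),.125);d=a-b
print(a,b,np.arctan2(-d[0],d[1]))
```

```text
[0.57315187 0.34475831 0.098     ] [0.59745827 0.23843946 0.098     ] [0.58530507 0.29159888 0.098     ] 0.10906190494257037 0.22475544216400264
[0.60902203 0.41766182 0.125     ] [0.64452212 0.24500738 0.125     ] 0.20278737529188162
```

>>> drive_tool([
  [[0,0,0],[2.0,-1.1,-2],2.6],
  [[0,0,0],[0,0,-3],2.6],
  [[0,0,0],[0,0,-3],2.6],
  [[0,0,0],[0,0,-2],2.6],
  [[0,0,0],[0,0,-2],2.6],
  [[0,0,0],[0,0,-1.4],2.6],
  [[0,0,0],[0,0,0],2.6],
])

```text
clock: 2.52
position: [0.5863, 0.2881, 0.0889]
ee_rot: [0.0, 0.634, 0.773, -0.0]
contact_force: [-2.8, -1.7, 3.7]
width: 0.0259
gripper_force: 2.7
```

>>> drive_tool([
  [[0,0,0],[0,0,0],0],
  [[0,0,0],[0,0,0],0],
  [[0,0,0],[0,0,0],0],
  [[0,0,0],[0,0,0],0],
], force=40)

```text
clock: 3.02
position: [0.5869, 0.2885, 0.0885]
ee_rot: [0.001, 0.634, 0.773, 0.0]
contact_force: [2.2, -1.9, 2.1]
width: 0.0096
gripper_force: 38.9
```

>>> drive_tool([
  [[0,0,0],[-1,-0.2,0],0],
  [[0,0,0],[-2,-0.41,0],0],
  [[0,0,0],[-2,-0.41,0],0],
  [[0,0,0],[-2,-0.41,0],0],
  [[0,0,0],[-2,-0.41,0],0],
  [[0,0,0],[-2,-0.41,0],0],
  [[0,0,0],[-2,-0.41,0],0],
  [[0,0,0],[-1,-0.2,0],0],
])

```text
clock: 4.03
position: [0.4445, 0.2598, 0.0884]
ee_rot: [-0.0, 0.634, 0.773, -0.0]
contact_force: [1.6, -1.5, 1.2]
width: 0.0096
gripper_force: 39.6
```

>>> drive_tool([
  [[0,0,0],[-0.5,-0.1,0],0],
  [[0,0,0],[-0.3,-0.06,0],0],
  [[0,0,0],[0,0,0],0],
])

```text
clock: 4.4
position: [0.4402, 0.2589, 0.0884]
ee_rot: [0.001, 0.634, 0.773, 0.002]
contact_force: [4.7, -0.9, -0.4]
width: 0.0095
gripper_force: 39.6
```

>>> drive_tool([
  [[0,0,0],[-0.3,-0.06,0],0],
  [[0,0,0],[0,0,0],0],
  [[0,0,0],[0,0,0],0],
])

```text
clock: 4.78
position: [0.4402, 0.2589, 0.0885]
ee_rot: [0.003, 0.634, 0.773, 0.004]
contact_force: [11.7, -1.0, -5.4]
width: 0.0096
gripper_force: 39.2
```

>>> drive_tool([
  [[0,0,0],[0.6,0.12,0],0],
  [[0,0,0],[0,0,0],2.6],
  [[0,0,0],[0,0,0],2.6],
  [[0,0,0],[0,0,0],2.6],
  [[0,0,0],[0,0,2],2.6],
  [[0,0,0],[0,0,4],2.6],
  [[0,0,0],[0,0,5],2.6],
  [[0,0,0],[0,0,5],2.6],
])

```text
clock: 5.78
position: [0.4408, 0.2591, 0.2496]
ee_rot: [-0.0, 0.634, 0.773, -0.0]
contact_force: [0.8, 0.3, -0.5]
width: 0.0258
gripper_force: 0.0
```

>>> drive_tool([
  [[0,0,0.1],[-1,-6,3],3],
  [[0,0,0.1],[2,-6,2],3],
  [[0,0,0.1],[2,-6,0],3],
  [[0,0,0.1],[2,-6,0],3.4],
  [[0,0,0],[2,-6,0],3.4],
  [[0,0,0],[0,-6,0],3.4],
  [[0,0,0],[0,-5,0],3.4],
  [[0,0,0],[0,0,0],3.4],
])

```text
clock: 6.78
position: [0.51, -0.144, 0.2942]
ee_rot: [0.0, 0.47, 0.883, -0.001]
contact_force: [0.1, 0.5, -0.1]
width: 0.0339
gripper_force: 0.0
```

Run:
```python
from h import *
a=snap("top","top1");w=snap("wrist","w2");K=cal("wrist");print(manip.get_state()["position"],manip.get_state()["ee_rot"],manip.get_state()["qpos"].round(2))
np.save("K2.npy",np.array(K,object),allow_pickle=True)
c2=cv2.resize(a[80:240,75:215],None,fx=3.4,fy=3.4,interpolation=cv2.INTER_CUBIC)
w=cv2.resize(w,None,fx=.5*0+1,fy=1)
cv2.imwrite("pics/c3.png",c2)
```

```text
[ 0.50981975 -0.140653    0.29441381] [-4.95526974e-04  4.68505202e-01  8.83460511e-01  3.95685389e-04] [-0.4   0.18  1.51  0.    1.46 -1.  ]
```

View pics/c3.png

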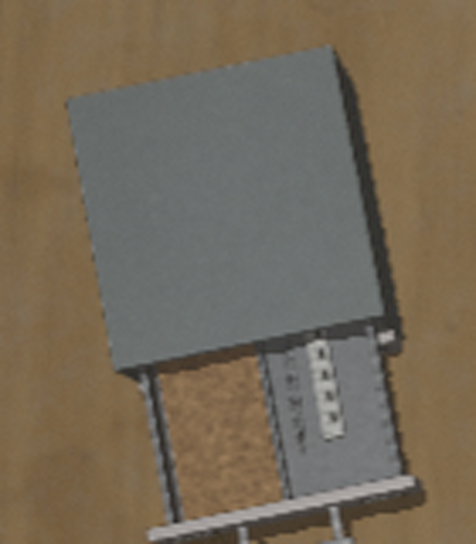

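View pics/w2.png

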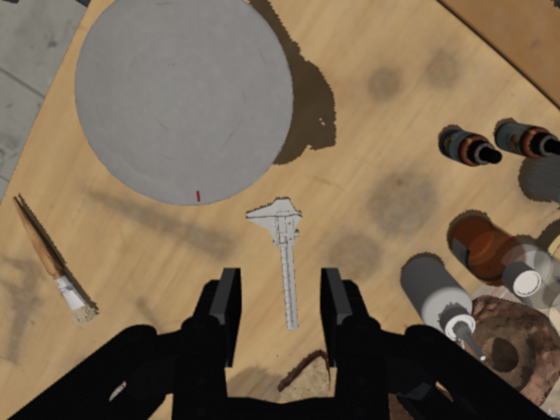

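The drawer is open, with the brown cork in the left compartment and the scale bar in the right. The wrist view shows the steel calliper with its plain end at (292,327), beam to about (288,245), and jaws at (275,210).

```bash
cat > seg.py <<'E'
from h import *
K=tuple(np.load("K2.npy",allow_pickle=True)); K=(np.array(K[0],float),float(K[1]),np.array(K[2],float))
w=cv2.imread("pics/w2.png"); hsv=cv2.cvtColor(w,cv2.COLOR_BGR2HSV)
m=((hsv[...,1]<60)&(hsv[...,2]>90)).astype(np.uint8); m=cv2.morphologyEx(m,cv2.MORPH_CLOSE,np.ones((3,3)))
for v in (250,270,290,310,320):
    xs=np.where(m[v,270:315])[0]+270; print(v,xs.min(),xs.max(),len(xs))
n,l,st,_=cv2.connectedComponentsWithStats(m); print(st[l[300,290]] if l[300,290] else None)
E
python3 seg.py
python3 - <<'E'
from h import *
K=np.load("K2.npy",allow_pickle=True);K=(np.array(K[0],float),float(K[1]),np.array(K[2],float))
b=at_z(K,(292.5,328),.005);a=at_z(K,(288,247),.005)
d=(a-b)[:2];L=np.linalg.norm(d);d/=L
print(L,d,"yaw",np.arctan2(-d[0],d[1]),"grip",b[:2]+d*.11,"jaw end",at_z(K,(285,197),.005)[:2]@d-b[:2]@d)
E
```

```text
250 281 292 12
270 282 293 12
290 284 294 11
310 286 296 11
320 287 296 10
[ 246  198   56  132 2543]
0.11886468049825098 [-0.60845115  0.79359133] yaw 0.6541074315432636 grip [ 0.5807356  -0.22926631] jaw end 0.18299420614527978
```

>>> drive_tool([
  [[0,0,0.04],[2,-3,-4],3.4],
  [[0,0,0.035],[2.5,-3,-5],3.4],
  [[0,0,0],[2.5,-3,-5],3.4],
  [[0,0,0],[0,0,-5],3.4],
  [[0,0,0],[0,0,-3],3.4],
  [[0,0,0],[0,0,0],3.4],
  [[0,0,0],[0,0,0],3.4],
])

```text
clock: 7.75
position: [0.5805, -0.229, 0.0778]
ee_rot: [0.001, 0.434, 0.901, 0.0]
contact_force: [0.3, 1.0, 0.6]
width: 0.0337
gripper_force: 0.0
```

Run:
```python
from h import *
K=cal("wrist");w=snap("wrist","w3");s=manip.get_state();print(s["position"],s["ee_rot"])
p=s["position"]
print(proj(K,[[p[0],p[1],.006],[.58,-.2305,.005]]))
```

```text
[ 0.58081143 -0.2294735   0.07839451] [1.92204247e-03 4.33885992e-01 9.00965732e-01 3.10263615e-05]
[[282.05177419 233.49505087]
 [279.87979512 233.33220185]]
```

View pics/w3.png

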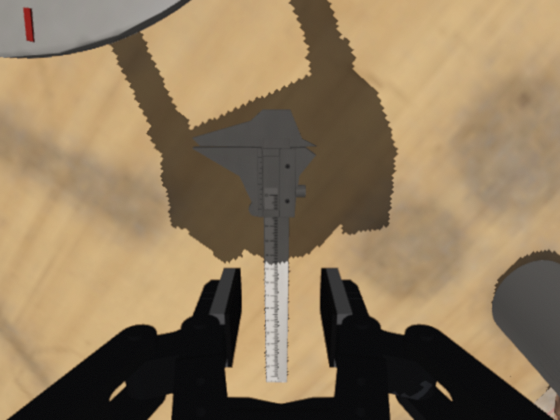

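The close view shows the steel calliper with its beam centred at column 276 (rows 220–380) and the slide unit's end at row 215.

Run:
```python
from h import *
K=cal("wrist");s=manip.get_state();print(s["position"])
a=at_z(K,(276,225),.006);b=at_z(K,(277.5,380),.006);d=(a-b)[:2];L=np.linalg.norm(d);d/=L
g=b[:2]+d*.110;print(L,"yaw",np.arctan2(-d[0],d[1]),"grip",g,"slide end along",at_z(K,(270,215),.008)[:2]@d-b[:2]@d, (g-s["position"][:2])*100)
```

```text
[ 0.58081143 -0.2294735   0.07839451]
0.11517270180823397 yaw 0.6784848092898731 grip [ 0.57843545 -0.23216499] slide end along 0.12205180319663267 [-0.23759817 -0.26914945]
```

>>> drive_tool([
  [[0,0,0],[-0.24,-0.27,-1.5],3.4],
  [[0,0,0],[0,0,-2],3.2],
  [[0,0,0],[0,0,-1.6],3],
  [[0,0,0],[0,0,-1],3],
  [[0,0,0],[0,0,-0.5],3],
  [[0,0,0],[0,0,0],3],
  [[0,0,0],[0,0,0],3],
])

```text
clock: 8.68
position: [0.5773, -0.2326, 0.0106]
ee_rot: [0.001, 0.434, 0.901, 0.0]
contact_force: [0.5, -0.1, 0.5]
width: 0.0298
gripper_force: 0.4
```

>>> drive_tool([
  [[0,0,0],[0,0,0],2],
  [[0,0,0],[0,0,0],1],
  [[0,0,0],[0,0,0],0],
  [[0,0,0],[0,0,0],0],
  [[0,0,0],[0,0,0],0],
], force=60)

```text
clock: 9.3
position: [0.5777, -0.233, 0.0116]
ee_rot: [0.001, 0.434, 0.901, -0.0]
contact_force: [-0.6, -0.1, 5.8]
width: 0.0122
gripper_force: 59.1
```

>>> drive_tool([
  [[0,0,0],[0,0,0.5],0],
  [[0,0,0],[0,0,1],0],
  [[0,0,0],[0,0,2],0],
  [[0,0,0],[0,0,3],0],
  [[0,0,0],[0,0,3],0],
  [[0,0,0],[0,0,3],0],
  [[0,0,0],[0,0,0],0],
  [[0,0,0],[0,0,0],0],
])

```text
clock: 10.3
position: [0.5761, -0.2319, 0.1342]
ee_rot: [-0.001, 0.434, 0.901, 0.0]
contact_force: [-0.1, 0.2, -2.1]
width: 0.0123
gripper_force: 58.6
```

Run:
```python
from h import *
w=snap("wrist");b=snap("side");cv2.imwrite("pics/w4.png",np.vstack([w[:330],cv2.resize(b[120:330,240:500],(560,270*560//560*1))]))
K=cal("wrist");print(manip.get_state()["position"],manip.get_state()["ee_rot"],manip.get_state()["qpos"].round(2))
```

```text
[ 0.57579492 -0.23184361  0.1335028 ] [-1.72643238e-03  4.34435466e-01  9.00701301e-01  1.12261596e-04] [-0.49  0.42  1.56  0.    1.16 -1.17]
```

View pics/w4.png

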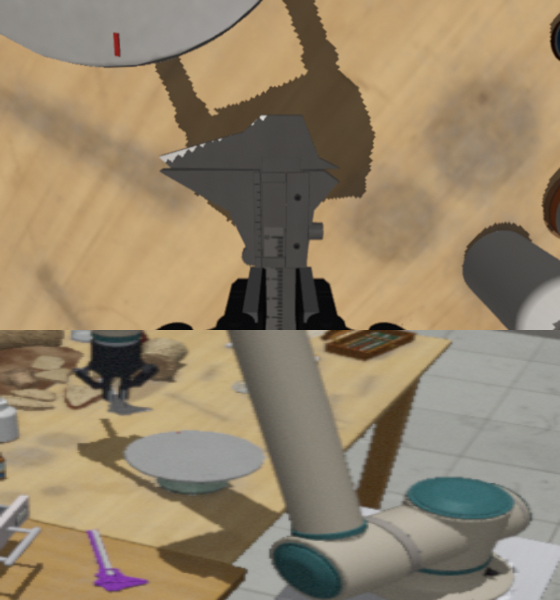

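The calliper is held by its beam and its jaws point forward: long jaw tip at (161,160), end edge at row 116, slide end at row 265. I'll check its tilt in the grip.

```bash
cat > tilt.py <<'E'
from h import *
from scipy.optimize import least_squares
from scipy.spatial.transform import Rotation as R
K=cal("wrist");s=manip.get_state();q=s["ee_rot"];Rt=R.from_quat([q[1],q[2],q[3],q[0]])
B=R.from_matrix(np.array([[0,1,0],[1,0,0],[0,0,-1]]).T) # calliper axes in tool: x->tool y
M=np.array([[-34,82,5],[34,75,5],[-5,92,5],[8,92,5],[-11,32,8],[20,32,8]])/1000-[.0125,.018,.004]
uv=np.array([[161,160],[338,182],[266,116],[302,117],[246,265],[302,267]],float)
def T(x): return Rt.apply((R.from_rotvec([x[3],0,x[4]])*R.identity()).apply(M)@np.array([[0,1,0],[1,0,0],[0,0,-1]])+[x[0],x[1],x[2]])+s["position"]
for sel in ([2,3,4,5],[0,1,2,3,4,5]):
    r=least_squares(lambda x:np.r_[(proj(K,T(x))-uv)[sel].ravel(),(x[2]-.0075)*1500],[0,0,.0075,0,0])
    print(r.x.round(4),np.abs(r.fun).max().round(1)); print((proj(K,T(r.x))-uv).round(0).tolist())
E
python3 tilt.py
```

```text
[-0.0042  0.003   0.009  -0.1506 -0.1088] 10.0
[[31.0, -27.0], [21.0, -13.0], [1.0, -1.0], [-2.0, 2.0], [-9.0, -3.0], [10.0, 2.0]]
[-0.0047  0.0026  0.0127  0.1449 -0.0568] 19.0
[[11.0, -14.0], [19.0, -8.0], [-13.0, 7.0], [-12.0, 8.0], [-12.0, 4.0], [7.0, 5.0]]
```

```bash
cat > tilt2.py <<'E'
from h import *
from scipy.optimize import least_squares
from scipy.spatial.transform import Rotation as R
def TT(p,q):
    T=np.eye(4);T[:3,:3]=R.from_quat([q[1],q[2],q[3],q[0]]).as_matrix();T[:3,3]=p;return T
K=cal("wrist");s=manip.get_state();Tn=TT(s["position"],s["ee_rot"])
T3=TT([0.58081143,-0.2294735,0.07839451],[1.92204247e-03,4.33885992e-01,9.00965732e-01,3.1e-05])
K3=(K[0],K[1],K[2]@Tn@np.linalg.inv(T3))
Tg=TT([.5777,-.233,.0116],[.001,.434,.901,0])
p3=[(193,147),(315,150),(265,111),(290,111),(250,215),(288,166),(287,201)]
z=[.006,.006,.006,.006,.008,.008,.008]
W=np.array([at_z(K3,u,h) for u,h in zip(p3,z)])
Lt=(np.linalg.inv(Tg)@np.c_[W,np.ones(7)].T).T[:,:3]   # in tool frame at grasp if undisturbed
uv=np.array([(161,168),(338,182),(262,115),(302,115),(247,265),(297,197),(296,246)],float)
P=lambda L:(Tn@np.c_[L,np.ones(7)].T).T[:,:3]
print("no slip resid",(proj(K,P(Lt))-uv).round(0).tolist())
g=np.array([0,0,.0075])
f=lambda x:R.from_rotvec(x[3:]).apply(Lt-g)+g+x[:3]
r=least_squares(lambda x:np.r_[(proj(K,P(f(x)))-uv).ravel(),x[:3]*500],np.zeros(6))
print(r.x.round(4),(r.fun[:14].reshape(-1,2)).round(0).tolist())
E
python3 tilt2.py
```

```text
no slip resid [[5.0, 4.0], [5.0, -6.0], [9.0, 4.0], [6.0, 4.0], [2.0, 2.0], [7.0, 2.0], [6.0, 2.0]]
[ 0.002  -0.0011 -0.0004 -0.1534  0.0992 -0.0134] [[1.0, -1.0], [2.0, -5.0], [-0.0, 2.0], [-1.0, 2.0], [-3.0, -2.0], [1.0, 3.0], [1.0, 2.0]]
```

>>> drive_tool([
  [[0,0,0],[-1,0,6],0],
  [[0,0,0],[-1,1,6],0],
  [[0,0,0.12],[-0.5,4,1],0],
  [[0,0,0.12],[-0.5,5,0],0],
  [[0,0,0.12],[-0.5,5,0],0],
  [[0,0,0.12],[-0.5,5,0],0],
  [[0,0,0.12],[-0.5,5,0],0],
  [[0,0,0.12],[-0.5,5,0],0],
])

```text
clock: 11.4
position: [0.5261, 0.0691, 0.2638]
ee_rot: [-0.001, 0.087, 0.996, -0.0]
contact_force: [0.4, -0.8, -1.4]
width: 0.0121
gripper_force: 59.1
```

>>> drive_tool([
  [[0,0,0.12],[-0.5,5,0],0],
  [[0,0,0.12],[-0.5,5,0],0],
  [[0,0,0.12],[-0.5,5,0],0],
  [[0,0,0],[-0.5,5,0],0],
  [[0,0,0],[-0.5,5,0],0],
  [[0,0,0],[-0.5,4,0],0],
  [[0,0,0],[0,0,0],0],
  [[0,0,0],[0,0,0],0],
])

```text
clock: 12.4
position: [0.4965, 0.357, 0.2639]
ee_rot: [-0.001, -0.091, 0.996, -0.001]
contact_force: [0.1, -0.3, -1.3]
width: 0.0121
gripper_force: 59.1
```

```bash
cat > go.py <<'E'
import sys
from h import *
s=manip.get_state();q=s["ee_rot"];p=s["position"]
from scipy.spatial.transform import Rotation as R
r=R.from_quat([q[1],q[2],q[3],q[0]]);y=r.apply([0,1,0]);zt=r.apply([0,0,1])
print("p",p.round(4),"tool y ang",np.arctan2(y[1],y[0]).round(4),"tilt z",zt.round(3),"F",s["contact_force"].round(1),"w",s["width"],"q",s["qpos"].round(2),"t",s["clock"])
d=p[:2]-[.6333,.2983];u=np.array([.9803,.1977]);print("cab X",d@u,"Y",d@[-u[1],u[0]])
if len(sys.argv)>1:
    X,Y,z=map(float,sys.argv[1:4]);t=np.array([.6333,.2983])+X*u+Y*np.array([-u[1],u[0]])
    print("delta cm",((np.r_[t,z]-p)*100).round(2))
E
python3 go.py -.1184 .0585 .26
```

```text
p [0.4965 0.357  0.2639] tool y ang 1.7524 tilt z [-0.002 -0.002 -1.   ] F [ 0.1 -0.3 -1.3] w 0.012076585822197403 q [ 0.51  0.32  1.38 -0.    1.44 -1.24] t 12.4
cab X -0.12249372378203062 Y 0.08454074266223817
delta cm [ 0.92 -2.47 -0.39]
```

>>> drive_tool([
  [[0,0,0.018],[0.9,-2.5,-0.4],0],
  [[-0.0245,0.1205,0],[0,0,0],0],
  [[-0.0245,0.1205,0],[0,0,0],0],
  [[-0.0245,0.1205,0],[0,0,0],0],
  [[0,0,0],[0,0,0],0],
  [[0,0,0],[0,0,0],0],
])

```text
clock: 13.15
position: [0.5058, 0.3317, 0.2613]
ee_rot: [-0.182, -0.097, 0.978, -0.018]
contact_force: [0.2, 0.6, -2.1]
width: 0.0122
gripper_force: 59.1
```

```bash
python3 go.py -.1184 .0585 .1486
python3 - <<'E'
from h import *
c=cal("top");u=np.array([.9803,.1977])
for uv,z in [((158.5,227),.074),((125.6,232.4),.074),((151.5,183.5),.074),((122.6,189),.074),((160.3,226.5),.088),((152.5,184),.088)]:
    d=at_z(c,uv,z)[:2]-[.6333,.2983];print(uv,"X",(d@u).round(4),"Y",(d@[-u[1],u[0]]).round(4))
E
```

```text
p [0.5058 0.3317 0.2613] tool y ang 1.7689 tilt z [-0.353 -0.071 -0.933] F [ 0.2  0.6 -2.1] w 0.012222315790419143 q [ 0.42  0.51  1.15  0.08  1.85 -1.34] t 13.15
cab X -0.11835335862317034 Y 0.057981963175026005
delta cm [ -0.02   0.05 -11.27]
(158.5, 227) X -0.1421 Y 0.0053
(125.6, 232.4) X -0.1376 Y 0.1098
(151.5, 183.5) X -0.001 Y 0.0019
(122.6, 189) X 0.0005 Y 0.095
(160.3, 226.5) X -0.1436 Y -0.0034
(152.5, 184) X -0.0063 Y -0.0038
```

>>> drive_tool([
  [[0,0,0],[0,0,-4],0],
  [[0,0,0],[0,0,-4],0],
  [[0,0,0],[0,0,-3.2],0],
  [[0,0,0],[0,0,0],0],
])

```text
clock: 13.65
position: [0.5037, 0.3317, 0.1485]
ee_rot: [-0.184, -0.098, 0.978, -0.019]
contact_force: [-0.2, 0.3, -1.0]
width: 0.0121
gripper_force: 59.1
```

>>> drive_tool([
  [[0,0,0],[1,0.2,-0.2],0],
  [[0,0,0],[1,0.2,-0.2],0],
  [[0,0,0],[1,0.2,-0.2],0],
  [[0,0,0],[1,0.2,-0.2],0],
  [[0,0,0],[0.9,0.18,-0.2],0],
  [[0,0,0],[0,0,0],0],
])

```text
clock: 14.4
position: [0.5556, 0.3424, 0.1386]
ee_rot: [-0.183, -0.098, 0.978, -0.019]
contact_force: [-0.9, 0.1, -2.1]
width: 0.012
gripper_force: 59.1
```

```bash
python3 go.py -.0657 .0585 .1234; python3 -c "
from h import *
snap('wrist','w5');snap('side','s5');snap('top','t5')"
```

```text
p [0.5556 0.3424 0.1386] tool y ang 1.7698 tilt z [-0.354 -0.072 -0.933] F [-0.9  0.1 -2.1] w 0.011961129878193115 q [ 0.41  0.65  1.19  0.07  1.66 -1.37] t 14.4
cab X -0.06747013789911262 Y 0.05859900939581994
delta cm [ 0.17  0.03 -1.52]
```

>>> drive_tool([
  [[0.012,-0.059,0],[0.09,0.02,-0.76],0],
  [[0.012,-0.059,0],[0.09,0.02,-0.76],0],
  [[0.012,-0.06,0],[0.14,0.03,-0.78],0],
  [[0.012,-0.06,0],[0.14,0.03,-0.78],0],
  [[0.0125,-0.062,0],[0.02,0,-0.7],0],
  [[0.0125,-0.062,0],[0.02,0,-0.7],0],
  [[0,0,0],[0,0,0],0],
])

```text
clock: 15.42
position: [0.5576, 0.3429, 0.0945]
ee_rot: [-0.001, -0.1, 0.995, -0.001]
contact_force: [0.6, 0.2, -1.6]
width: 0.012
gripper_force: 59.1
```

```bash
python3 go.py -.0625 .0585 .0856
```

```text
p [0.5576 0.3429 0.0945] tool y ang 1.7707 tilt z [-0.002 -0.001 -1.   ] F [ 0.6  0.2 -1.6] w 0.012014131325629906 q [ 0.45  0.5   1.53 -0.    1.11 -1.33] t 15.425
cab X -0.06543387306104048 Y 0.05871753793898006
delta cm [ 0.29  0.04 -0.89]
```

>>> drive_tool([
  [[0,0,0],[0.3,0.05,-0.3],0],
  [[0,0,0],[0,0,-0.3],0],
  [[0,0,0],[0,0,-0.2],0],
  [[0,0,0],[0,0,0],0],
])

```text
clock: 15.92
position: [0.5629, 0.3437, 0.086]
ee_rot: [-0.0, -0.099, 0.995, -0.0]
contact_force: [0.3, 0.0, -2.0]
width: 0.0123
gripper_force: 59.1
```

>>> drive_tool([
  [[0,0,0],[0,0,-0.1],0],
  [[0,0,0],[0,0,0],0],
  [[0,0,0],[0,0,0],0],
])

```text
clock: 16.3
position: [0.563, 0.3439, 0.0856]
ee_rot: [0.0, -0.099, 0.995, -0.0]
contact_force: [0.3, 0.7, -0.6]
width: 0.0123
gripper_force: 59.2
```

Near contact now, so I'll lower in small steps.

>>> drive_tool([
  [[0,0,0],[0,0,-0.1],0],
  [[0,0,0],[0,0,0],0],
  [[0,0,0],[0,0,0],0],
])

```text
clock: 16.68
position: [0.5631, 0.3439, 0.0856]
ee_rot: [0.001, -0.099, 0.995, -0.0]
contact_force: [-1.0, -1.4, 5.3]
width: 0.0119
gripper_force: 61.5
```

>>> drive_tool([
  [[0,0,0],[0,0,-0.1],0],
  [[0,0,0],[0,0,0],0],
  [[0,0,0],[0,0,0],0],
])

```text
clock: 17.05
position: [0.5637, 0.3441, 0.0856]
ee_rot: [0.002, -0.099, 0.995, 0.0]
contact_force: [-1.4, -2.2, 9.0]
width: 0.0119
gripper_force: 62.9
```

>>> drive_tool([
  [[0,0,0],[-0.05,0,0.15],1.2],
  [[0,0,0],[0,0,0],1.5],
  [[0,0,0],[0,0,0],1.8],
  [[0,0,0],[0,0,0],2.2],
  [[0,0,0],[0,0,0],2.8],
  [[0,0,0],[0,0,0],3.2],
  [[0,0,0],[0,0,0.3],3.2],
  [[0,0,0],[0,0,1],3.2],
])

```text
clock: 18.05
position: [0.5617, 0.3437, 0.0975]
ee_rot: [-0.001, -0.099, 0.995, -0.001]
contact_force: [0.1, -1.2, 0.1]
width: 0.0319
gripper_force: 0.0
```

>>> drive_tool([
  [[0,0,0],[0,0,3],3.2],
  [[0,0,0],[-0.5,0,5],3.2],
  [[0,0,0],[-1,-0.2,5],3.2],
  [[0,0,0],[-4,-0.8,3],3.2],
  [[0,0,0],[-4,-0.8,0],3.2],
  [[0,0,0],[0,0,0],3.2],
  [[0,0,0],[0,0,0],3.2],
])

```text
clock: 18.92
position: [0.468, 0.3261, 0.2587]
ee_rot: [0.001, -0.099, 0.995, 0.0]
contact_force: [1.2, -0.2, 0.1]
width: 0.0323
gripper_force: 0.0
```

```bash
python3 go.py
python3 - <<'E'
from h import *
w=snap("wrist","w6");a=snap("top","t6")
r=cv2.resize(a[150:250,100:200],(420,420),interpolation=cv2.INTER_CUBIC)
cv2.imwrite("pics/m6.png",cv2.resize(np.hstack([w,r]),(800,343)))
E
```

```text
p [0.468  0.3261 0.2587] tool y ang 1.7701 tilt z [ 0.002  0.    -1.   ] F [ 1.2 -0.2  0.1] w 0.03228531081940378 q [ 0.49  0.26  1.49 -0.    1.39 -1.28] t 18.925
cab X -0.15658513473042968 Y 0.05995031674144547
```

View pics/m6.png

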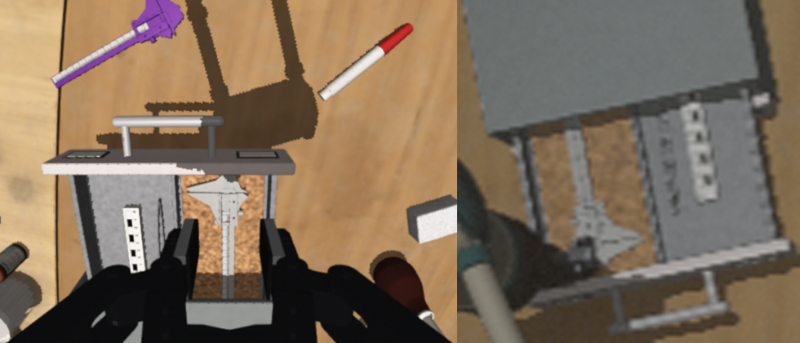

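The last view shows the calliper flat on the cork, with its jaws near the drawer front and its plain end under the top plate. The scale bar and tweezers are untouched. Next I'll re-grip the handle and shut the drawer.

>>> drive_tool([
  [[0,0,-0.175],[-0.5,-1,0],3.2],
  [[0,0,-0.175],[-0.5,-1,0],3],
  [[0,0,-0.175],[-0.5,-1,0],2.6],
  [[0,0,-0.175],[-0.5,-1,0],2.6],
  [[0,0,-0.175],[-0.4,-1,0],2.6],
  [[0,0,-0.175],[-0.4,-1,0],2.6],
  [[0,0,-0.175],[0,-0.7,0],2.6],
  [[0,0,-0.175],[0,0,0],2.6],
])

```text
clock: 20.02
position: [0.4404, 0.2585, 0.2576]
ee_rot: [-0.0, 0.568, 0.823, -0.001]
contact_force: [0.8, -0.0, -0.2]
width: 0.0261
gripper_force: 0.0
```

>>> drive_tool([
  [[0,0,-0.171],[0,0,0],2.6],
  [[0,0,0],[0,0,0],2.6],
  [[0,0,0],[0,0,0],2.6],
])

```text
clock: 20.4
position: [0.4399, 0.2589, 0.2577]
ee_rot: [-0.0, 0.633, 0.774, -0.001]
contact_force: [0.5, -0.3, -0.3]
width: 0.026
gripper_force: 0.0
```

```bash
python3 go.py -.197 -.0002 .0885
```

```text
p [0.4399 0.2589 0.2577] tool y ang 0.201 tilt z [-0.001 -0.001 -1.   ] F [ 0.5 -0.3 -0.3] w 0.025953848337848563 q [ 0.4   0.17  1.61 -0.    1.36  0.19] t 20.4
cab X -0.1973586790035545 Y -0.00038141520192077277
delta cm [  0.03   0.02 -16.92]
```

>>> drive_tool([
  [[0,0,0],[0,0,-5],2.6],
  [[0,0,0],[0,0,-5],2.6],
  [[0,0,0],[0,0,-3],2.6],
  [[0,0,0],[0,0,-2],2.6],
  [[0,0,0],[0,0,-1.9],2.6],
  [[0,0,0],[0,0,0],2.6],
])

```text
clock: 21.15
position: [0.4395, 0.2589, 0.0882]
ee_rot: [-0.0, 0.633, 0.774, -0.001]
contact_force: [-0.7, -0.9, -0.0]
width: 0.0262
gripper_force: 0.0
```

>>> drive_tool([
  [[0,0,0],[0,0,0],1.5],
  [[0,0,0],[0,0,0],0.6],
  [[0,0,0],[0,0,0],0],
  [[0,0,0],[0,0,0],0],
], force=40)

```text
clock: 21.65
position: [0.4402, 0.2592, 0.0894]
ee_rot: [0.001, 0.633, 0.774, 0.001]
contact_force: [2.0, -0.1, -0.3]
width: 0.0095
gripper_force: 39.0
```

>>> drive_tool([
  [[0,0,0],[0.4,0.08,0],0],
  [[0,0,0],[0.8,0.16,0],0],
  [[0,0,0],[1.1,0.22,0],0],
  [[0,0,0],[1.2,0.24,0],0],
  [[0,0,0],[1.2,0.24,0],0],
  [[0,0,0],[1.2,0.24,0],0],
  [[0,0,0],[1.2,0.24,0],0],
  [[0,0,0],[1.2,0.24,0],0],
])

```text
clock: 22.65
position: [0.5211, 0.2755, 0.0894]
ee_rot: [-0.001, 0.633, 0.774, -0.002]
contact_force: [-2.7, -0.5, 5.8]
width: 0.0097
gripper_force: 39.6
```

>>> drive_tool([
  [[0,0,0],[1.2,0.24,0],0],
  [[0,0,0],[1.2,0.24,0],0],
  [[0,0,0],[1.1,0.22,0],0],
  [[0,0,0],[1,0.2,0],0],
  [[0,0,0],[0.8,0.16,0],0],
  [[0,0,0],[0.6,0.12,0],0],
  [[0,0,0],[0.4,0.08,0],0],
  [[0,0,0],[0.2,0.04,0],0],
])

```text
clock: 23.65
position: [0.5868, 0.2887, 0.0894]
ee_rot: [-0.001, 0.633, 0.774, -0.001]
contact_force: [-2.6, 1.1, 4.9]
width: 0.0095
gripper_force: 39.6
```

>>> drive_tool([
  [[0,0,0],[0.2,0.04,0],0],
  [[0,0,0],[0,0,0],0],
  [[0,0,0],[0,0,0],0],
])

```text
clock: 24.02
position: [0.5873, 0.2888, 0.0894]
ee_rot: [-0.001, 0.633, 0.774, -0.002]
contact_force: [-4.5, 0.6, 6.4]
width: 0.0096
gripper_force: 39.8
```

>>> drive_tool([
  [[0,0,0],[0.25,0.05,0],0],
  [[0,0,0],[0.2,0.04,0],0],
  [[0,0,0],[0,0,0],0],
  [[0,0,0],[0,0,0],0],
])

```text
clock: 24.52
position: [0.5873, 0.2888, 0.0894]
ee_rot: [-0.004, 0.633, 0.774, -0.006]
contact_force: [-12.9, -1.3, 12.4]
width: 0.0093
gripper_force: 40.4
```

>>> drive_tool([
  [[0,0,0],[-0.4,-0.08,0],0],
  [[0,0,0],[0,0,0],1.4],
  [[0,0,0],[0,0,0],2.4],
  [[0,0,0],[-0.2,-0.04,0],2.4],
  [[0,0,0],[0,0,0],2.4],
  [[0,0,0],[0,0,2],2.4],
  [[0,0,0],[0,0,4],2.4],
  [[0,0,0],[0,0,5],2.4],
])

```text
clock: 25.52
position: [0.5884, 0.2883, 0.1985]
ee_rot: [-0.0, 0.634, 0.774, -0.001]
contact_force: [0.7, 0.0, -0.6]
width: 0.0238
gripper_force: 0.0
```

>>> drive_tool([
  [[0,0,0],[0,0,3],2.4],
  [[0,0,0],[-4,-1,0],2.4],
  [[0,0,0],[-5,-1,0],2.4],
  [[0,0,0],[-5,-1,0],2.4],
  [[0,0,0],[-5,-4,0],2.4],
  [[0,0,0],[0,-5,0],2.4],
  [[0,0,0],[0,0,0],2.4],
])

```text
clock: 26.4
position: [0.3994, 0.1673, 0.2293]
ee_rot: [0.001, 0.635, 0.773, 0.0]
contact_force: [0.5, 1.0, 0.5]
width: 0.0242
gripper_force: 0.0
```

Run:
```python
from h import *
a=snap("top","t7").astype(int);b=cv2.imread("pics/top0.png").astype(int)
d=np.abs(a-b).max(2)
print("cabinet region diff mean",d[90:215,90:200].mean(), "front strip n>40",(d[165:215,100:200]>40).sum())
m=(d>40).astype(np.uint8);n,l,st,ct=cv2.connectedComponentsWithStats(m)
print([(st[i].tolist()) for i in range(1,n) if st[i][4]>25])
s=manip.get_state();print(s["position"],s["contact_force"],s["clock"])
```

```text
cabinet region diff mean 2.485381818181818 front strip n>40 0
[[303, 187, 30, 25, 58], [299, 208, 15, 14, 73], [129, 226, 99, 194, 3981], [132, 241, 36, 20, 393], [121, 247, 9, 21, 95], [134, 318, 16, 20, 161], [141, 341, 9, 16, 38], [58, 345, 3, 13, 27], [234, 353, 29, 11, 198], [0, 358, 25, 19, 209], [235, 365, 22, 13, 122], [271, 374, 9, 34, 167], [16, 380, 40, 40, 1007], [65, 398, 26, 21, 218], [58, 411, 6, 9, 28]]
[0.40003067 0.16877331 0.22933633] [-0.37670489  1.1679996   0.35951499] 26.45
```

The cabinet's front looks the same as it did when shut, and apart from the calliper being gone the only changes in the picture are the arm and its shadow.

```bash
python3 -c "
from rig import job
print(job.sign_off())"
```

```text
the job is handed in; nothing more can be done
None
```

The calliper is lying flat on the cork liner in the upper drawer, the drawer is fully shut, nothing else on the bench appears moved, and the job was handed in at about 26 s.

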